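# Set a notching machine slide to its line with the screw slack out, and clamp it

## Robot

A 7-joint arm with a two-finger parallel gripper is mounted at the origin on the work surface. World frame = base frame: x ahead of the robot, y to its left, z up, the work surface at z = 0. Lengths are in m, angles in rad, forces in N, time in s.
With the tool pointing down it reaches from about 0.425 to 0.925 m from the base axis. Payload 6.8 kg.
Tool frame: the origin (TCP) lies on the front face of the gripper's body, between the roots of the fingers; the fingertips stand 73 mm ahead of it and the grasp point (between the pads) lies 54 mm ahead of it; z points along the fingers, y is the line along which they close (so a half turn about z gives the same grasp; the last joint's range is limited). The gripper opens to 85 mm and grips with 20 to 120 N. Pads are 22 mm wide; open, the fingers measure 114 mm over their backs; the gripper's body (76 mm by 85 mm) begins 54 mm behind the grasp point. The pads swing forward as they close: fully open they stand 13 mm farther back than shut.
Start: joints at [1.164, 0.477, 0.022, 1.555, -0.011, 1.109, -0.083], TCP at [0.199, -0.645, 0.304] pointing down, gripper open.
Joint ranges: [-2.96, 2.96], [-0.34, 2.1], [-1.41, 1.46], [0.24, 2.44], [-1.37, 4.51], [0.17, 1.92], [-2.96, 2.96]. Speed limits (rad/s): [2.39, 2.39, 3.14, 3.14, 3.14, 3.14, 3.14].

## Interface

Orientations are given as a unit quaternion [w, x, y, z].
In Python, from station import bot, optics gives the robot as it stands.
- The arm moves only by the tool drive_tool, never from a script. Its argument "deltas" is a list of rows, each an object with "gripper": the closure in counts, from 0 (fully open) to 255 (shut); "offset": the shift along the tool's x, y, z in units of 1000 mm (1.0 is 1000 mm), a list of three; "angular": the turn, a rotation vector about the tool's x, y, z in units of 45 degrees (1.0 is 45 degrees), a list of three. In form: [{"gripper": gripper, "offset": [dx, dy, dz], "angular": [rx, ry, rz]}, ...]. A call has 1 to 5 rows; each row is the pose to reach, as a shift and turn from the pose commanded when the call began, along the tool's axes at that moment; what a row does not reach only later rows make up. A row lasts 1/10 s, in which the tool goes at most 50 mm and 8.59 degrees, less where a joint would pass 70% of its speed; a pose out of reach is approached as far as the arm can. A call with a number of a shift or a turn outside -1 to 1 is refused whole. A call with a gripper value outside its range is refused whole. The fingers move at their own pace and stop on an object; "grip_force" is the grip in N (left out, the last holds). Time passes only in rows, so rows that repeat a pose let the fingers close. It gives the time, the measured TCP pose, the force, the opening and the grip force at its end, in the units of the state.
- bot.get_obs(): the state, without advancing time (a new reading comes with each control period).
- optics.read_camera(name): name is "side" or "top"; returns the picture (384x512x3 uint8, blue, green, red); there is no depth.
- optics.camera_model(name): a dict with "fx", "fy", "cx", "cy" (pixels), "cam_to_world" (4x4, takes a point from camera to world coordinates). Camera axes: x right, y up, looking along -z (the intrinsics and any distortion apply to the point x, -y, -z); pixel columns grow to the right and rows downward; lengths in m; the calibration is good to about 2 mm. A picture is of the moment at which its call begins. camera_model takes no time and is no camera call.
- bot.hand_in(): hands the job in; it is judged then, once.
The state is a dict: "t": time; "q": joint angles; "joint_vel": joint speeds; "joint_torque": joint torques, N m; "eef_pos": TCP position; "tool_rot": TCP orientation; "contact_force": force on the tool from outside, world axes, zero at the start; "torque": the same for the moment, N m; "gripper_width": opening from 0.0 (shut) to 1.0 (fully open); "grasp_force": force on a finger pad.
Only numpy, scipy, OpenCV 4.12 (cv2) and the standard library are available. Lean on these libraries where they do the work, as an engineer would, in place of code of your own. Each camera call takes 0.05 s, during which the arm holds its last target. There are 200 camera calls.

## Task

The feed slide of the notch-cutting machine has been wound in too far towards the cutter, and its screw has about a third of a turn of slack. Wind the crank back lightly until the brass pointer is well clear on the crank side of the long line of the scale, then feed in again so that the slack is taken up, and finish with the pointer on the long line and the crank grip straight up, where the dial reads zero. Only then push the slide's clamp lever clockwise by its ball knob until it is nipped up firm, about 12 N and certainly not over 20, and let everything go, leaving the other things on the bench alone.

Things in the scene. Friction and masses are not known exactly. Their poses are not given: they have to be found in the camera images.
- long_line (a point): Middle of the one long line (20 mm) among the short 10 mm ones on the aluminium scale strip, on the far shoulder of the bed, seen from above. The bed is one rigid grey machine about 170 x 400 mm that stays put. Axes are the bed's: y runs along the slide and screw, +y from the cutter head towards the crank; x across the bed, away from the robot when the bed stands square; z up. Lines are 5 mm apart.
- index_tip (a point): Sharp tip of the brass pointer fixed to the slide, over the scale strip. Its y in the long line's frame says where the slide stands: 0 on the line, negative when fed in towards the cutter (it starts 4 to 10 mm in), positive on the crank side. Its x there is -11 mm always (the line carries on where the pointer ends). The slide can go from 17 mm in to 14 mm out, where it meets hard stops.
- wheel_hub (a point): Point on the crank wheel's axis, 95 mm up, level with the middle of the crank grip; same axes as long_line, the axis is y. The wheel is a dark disc of 44 mm radius, its face 32 mm behind this point (-y). Feeding in (slide to -y) turns the wheel clockwise seen from the crank end: the grip goes from the top (+z) towards -x, down, and back by +x. 10 mm of slide per turn; slack out and pointer on the line, the grip is on top.
- crank_grip (a point): Middle of the crank's black grip: a cylinder 16 mm thick, 56 mm long, parallel to wheel_hub's y, spinning freely on its pin (its orientation means nothing), on a circle of 32 mm radius about wheel_hub in the x-z plane. Pinch from above, some 20 N a finger (under 80 N with all squeeze and push), hand upright all round. Slack: 2.0 rad at 1 N, then it drives the screw at 6 N.
- lock_knob (a point): Centre of the black ball knob (24 mm diameter) at the end of the slide's clamp lever, 65 mm out from the lever's pivot, about 172 mm above the bench. The lever is a 9 mm steel rod rising from a hub on top of the slide; it points to the robot's side of the machine and rides on the slide. Push the knob round from its cutter side with closed fingers; do not squeeze it (all contact counts as force).
- lock_pivot (a point): Point on the vertical axis of the clamp lever, at the height of the ball knob. Axes are the bed's. It rides on the slide.
- lock (a joint): Angle of the clamp lever in rad, growing clockwise seen from above. It starts loose, between 0 and 0.35 (at 0 it points 190 degrees counter-clockwise from the bed's x axis). It swings at about 2 N at the knob up to 1.0, where the clamp screw bites; from there it is stiff and springy, about 8 N for each further mm at the knob. Let go, it stays at about 1.0.
- dumbbell_a_mid (a point): Middle of the black dumbbell test piece, 115 x 25 x 4 mm, flat on the wooden board; leave alone.
- dumbbell_b_mid (a point): Middle of the white dumbbell test piece, same size, on the same board; leave alone.
- dish: Shallow steel dish, 140 mm across, 35 mm high, origin under its centre; leave alone.
- bowl: Black bowl, 116 mm across, 60 mm high, origin under its centre; leave alone.
- jug: White mug, 76 mm across, 90 mm high, origin under its centre; leave alone.
- screwdriver: Green-handled screwdriver lying beyond the crank, origin under its middle; leave alone.
- tweezers: Steel tweezers, 120 mm long, 6 mm high, lying flat, origin under the middle; leave alone.

How it is judged:
On the way, in this order (a step that is already met when the one before it is completed fails the run):
1. the slide is backed off until the pointer is at least 2 mm on the crank side of the long line (y of index_tip in the frame of long_line above 0.002 m), for 0.1 s.
2. the pointer is brought back onto the long line (within 1.5 mm) with the crank grip straight up (within 10 mm sideways) (y of index_tip in the frame of long_line between -0.0015 and 0.0015 m and z of crank_grip in the frame of wheel_hub above 0.02 m and x of crank_grip in the frame of wheel_hub between -0.01 and 0.01 m), for 0.3 s.
3. the clamp lever is nipped up: past 0.95 rad and pressed with more than 8 N (value of joint lock above 0.95 rad and contact force between the fingers and lock above 8 N), for 0.1 s.
At the end, for the whole second after the job is handed in: The pointer is within 1.5 mm of the long line, the crank grip stands straight up (within 10 mm sideways of above the hub), and the clamp lever stays tight (at 0.95 rad or more) (all of step 2 and value of joint lock above 0.95 rad); the robot touches nothing.
It fails at once if more than 20 N put on the clamp lever (contact force between any of the fingers, the arm and lock above 20 N).
It fails at once if more than 80 N put on the crank grip, squeeze of both fingers included (contact force between the fingers and grip above 80 N).
It fails at once if the clamp lever tightened (past 0.9 rad) while the pointer is more than 2 mm off the long line (value of joint lock above 0.9 rad and (y of index_tip in the frame of long_line above 0.002 m or y of index_tip in the frame of long_line below -0.002 m)).
It fails at once if a bystander moved by more than 20 mm (distance of any of dumbbell_a_mid, dumbbell_b_mid, dish, bowl, jug, screwdriver, tweezers from where it was at the start of the episode above 0.02 m).
It also fails if it takes over 64 s, if anything falls off the work surface, if the arm or the gripper's body presses on something with over 40 N, if the wrist force passes 120 N, or if a joint passes its speed limit or range.

## Working session

There is one attempt and no reset: what is moved stays moved. The work goes in short steps, Python scripts to look and compute and a tool call to move; the robot and the scene stay as the last step left them, time stands still between calls to the robot, and variables do not carry over. Pictures are saved under pics/ and viewed, at most 10 in all, crops included, and the job is handed in when it is done.

Besides the shell and the picture viewer there is one more tool, called after ">>>" as name(argument=value, ...), one argument or row to a line, values as JSON. drive_tool: Moves the arm, as the interface text tells. Its arguments: {"type":"object","properties":{"deltas":{"type":"array"},"grip_force":{"type":"number"}},"required":["deltas"]}

```bash
mkdir -p pics; ls; python3 - <<'E'
from station import bot, optics
import cv2
print(bot.get_obs())
for n in("side","top"):
    m=optics.camera_model(n);print(n,m)
    cv2.imwrite(f"pics/{n}0.png",optics.read_camera(n))
E
```

```text
pics
{'t': 0.0, 'q': array([ 1.1639082 ,  0.47782479,  0.0223623 ,  1.55650911, -0.01151056,
        1.10929763, -0.08307933]), 'joint_vel': array([ 0.00056195, -0.0005616 , -0.00132282, -0.00015425,  0.00127143,
       -0.0005854 ,  0.00019375]), 'joint_torque': array([-7.92009837e-05, -5.96452832e+01,  1.60824817e+00, -2.81201470e+01,
        1.25735908e-02,  9.50448884e-03, -3.47862760e-05]), 'eef_pos': array([ 0.19853381, -0.64463463,  0.30288513]), 'tool_rot': array([-9.31085144e-04,  9.88859737e-01,  1.48847267e-01, -2.13284119e-04]), 'contact_force': array([ 0.53097695,  0.28136657, -0.03761451]), 'torque': array([ 0.03422705, -0.00169428, -0.02657269]), 'grasp_force': 0.0, 'gripper_width': 0.9975863650387197}
side {'fx': 412.5973610332843, 'fy': 412.5973610332843, 'cx': 257.2864981501461, 'cy': 189.0218379794858, 'cam_to_world': array([[-0.99728806,  0.04691655, -0.05670416,  0.51320897],
       [-0.07221454, -0.77244352,  0.6309644 ,  0.61602062],
       [-0.01419809,  0.63334812,  0.77373676,  0.94962045],
       [ 0.        ,  0.        ,  0.        ,  1.        ]])}
top {'fx': 386.41694657258154, 'fy': 386.41694657258154, 'cx': 249.65476359822227, 'cy': 191.63799181524698, 'cam_to_world': array([[-0.00768252,  0.98677775, -0.16189701,  0.3942878 ],
       [-0.99969553, -0.00378262,  0.02438328, -0.02526486],
       [ 0.02344849,  0.16203504,  0.98650637,  1.2687704 ],
       [ 0.        ,  0.        ,  0.        ,  1.        ]])}
```

View pics/side0.png

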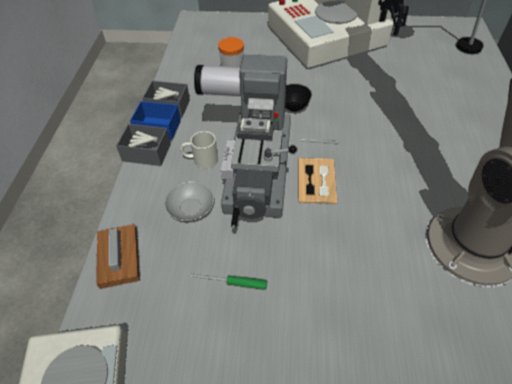

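View pics/top0.png

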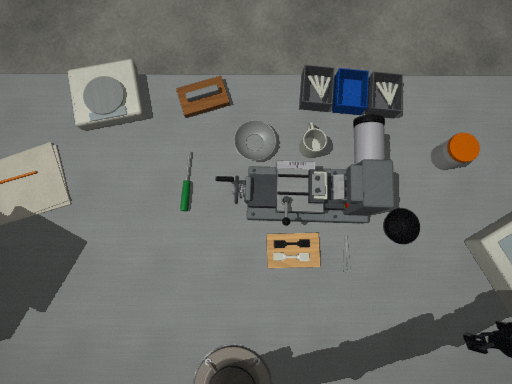

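```bash
cat > h.py <<'E'
from station import bot, optics
import cv2, numpy as np
def crop(im,c0,c1,r0,r1,s):
    c=cv2.resize(im[r0:r1,c0:c1],None,fx=s,fy=s,interpolation=cv2.INTER_CUBIC)
    for k in range(c0-c0%-10,c1,10):
        cv2.line(c,(int((k-c0)*s),0),(int((k-c0)*s),5),(0,0,255),1)
        if k%20==0: cv2.putText(c,str(k),(int((k-c0)*s),16),0,.4,(0,0,255),1)
    for k in range(r0-r0%-10,r1,10):
        cv2.line(c,(0,int((k-r0)*s)),(5,int((k-r0)*s)),(0,0,255),1)
        if k%20==0: cv2.putText(c,str(k),(6,int((k-r0)*s)+4),0,.4,(0,0,255),1)
    return c
def ray(n,u,v):
    m=optics.camera_model(n);T=m["cam_to_world"]
    d=T[:3,:3]@np.array([(u-m["cx"])/m["fx"],-(v-m["cy"])/m["fy"],-1])
    return T[:3,3],d
def at_z(n,u,v,z):
    o,d=ray(n,u,v);return o+d*(z-o[2])/d[2]
def tri(us,ut):
    A=[];b=[]
    for n,p in(("side",us),("top",ut)):
        o,d=ray(n,*p);d/=np.linalg.norm(d);P=np.eye(3)-np.outer(d,d);A.append(P);b.append(P@o)
    return np.linalg.lstsq(np.vstack(A),np.hstack(b),rcond=None)[0]
def proj(n,p):
    m=optics.camera_model(n);T=m["cam_to_world"]
    c=T[:3,:3].T@(np.array(p)-T[:3,3]);return np.array([m["cx"]-m["fx"]*c[0]/c[2],m["cy"]+m["fy"]*c[1]/c[2]])
def look(name):
    s=np.mean([optics.read_camera("side") for _ in range(2)],0).astype(np.uint8)
    t=np.mean([optics.read_camera("top") for _ in range(2)],0).astype(np.uint8)
    cv2.imwrite("side_last.png",s);cv2.imwrite("top_last.png",t)
    a=crop(s,215,305,128,238,5.4);b=crop(t,210,335,150,228,6.2)
    cv2.imwrite(f"pics/{name}_s.png",a);cv2.imwrite(f"pics/{name}_t.png",b)
E
python3 -c "
from h import *
look('a')"
```

```text
(no output)
```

View pics/a_s.png

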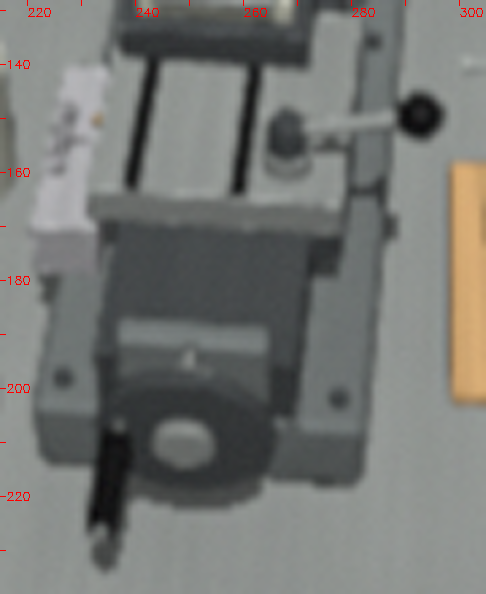

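View pics/a_t.png

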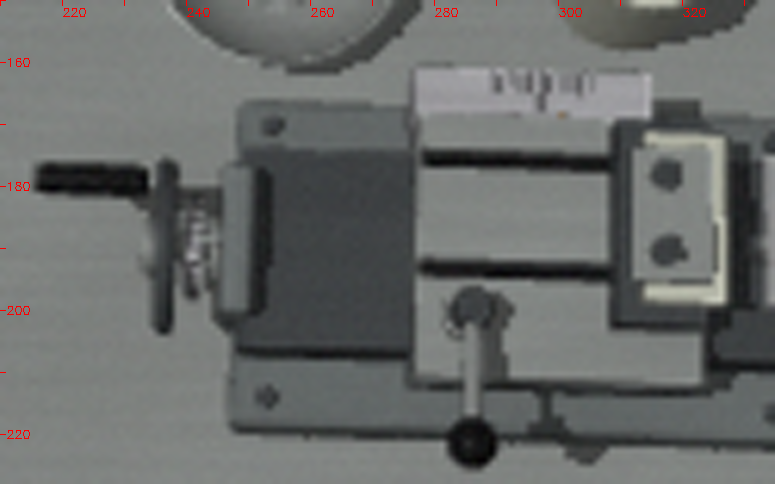

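```bash
python3 - <<'E'
from h import *
np.set_printoptions(precision=4,suppress=True)
S=lambda x,y:(x/5.4+215-.5,y/5.4+128-.5)
T=lambda x,y:(x/6.2+210-.5,y/6.2+150-.5)
k=tri(S(420,117),T(472,442));print("knob",k)
print("pivot",at_z("top",*T(474,300),.172),at_z("side",*S(288,122),.172))
g=[tri(S(116,435),T(148,181)),tri(S(103,530),T(35,178))];print("grip ends",g,np.mean(g,0))
print("boss",tri(S(183,445),T(143,250)))
for a,b,z in((T(420,157),T(610,163),.13),(T(420,266),T(610,273),.13),(T(230,432),T(535,441),.03),(T(245,102),T(410,107),.03),(T(415,68),T(650,73),.08)):
    d=at_z("top",*b,z)-at_z("top",*a,z);print("yaw",np.arctan2(d[0],-d[1]))
for a,b,z in((S(155,60),S(132,187),.13),(S(256,65),S(238,192),.13),(S(390,60),S(360,485),.03)):
    d=at_z("side",*a,z)-at_z("side",*b,z);print("yaw",np.arctan2(d[0],-d[1]))
for z in(.06,.08,.1):print("line",at_z("top",*T(542,93),z),"tip",at_z("top",*T(563,113),z),"side tip",at_z("side",*S(98,120),z))
print(tri(S(98,120),T(563,113)))
E
```

```text
knob [ 0.4886 -0.1534  0.1781]
pivot [ 0.5557 -0.1566  0.172 ] [ 0.552  -0.1522  0.172 ]
grip ends [array([ 0.6247, -0.0044,  0.1084]), array([0.6253, 0.0511, 0.1109])] [0.625  0.0233 0.1096]
boss [ 0.5918 -0.002   0.1061]
yaw -0.03495158314850976
yaw -0.041134622842094834
yaw -0.03507662109083772
yaw -0.03324978316313965
yaw -0.023677405061371788
yaw -0.03208512100840479
yaw -0.03347328478787773
yaw -0.0217897474712702
line [ 0.6806 -0.2079  0.06  ] tip [ 0.6699 -0.2186  0.06  ] side tip [ 0.6639 -0.2582  0.06  ]
line [ 0.6758 -0.2049  0.08  ] tip [ 0.6653 -0.2154  0.08  ] side tip [ 0.6605 -0.2385  0.08  ]
line [ 0.6711 -0.2019  0.1   ] tip [ 0.6608 -0.2122  0.1   ] side tip [ 0.6572 -0.2189  0.1   ]
[ 0.6572 -0.2106  0.1089]
```

```bash
cat >> h.py <<'E'
from scipy.spatial.transform import Rotation as R
YA=-0.034
XB=np.array([np.cos(YA),np.sin(YA),0]);YB=np.array([-np.sin(YA),np.cos(YA),0])
def plan(p,ang=np.pi/2+YA):
    o=bot.get_obs();q=o["tool_rot"];Rt=R.from_quat(np.r_[q[1:],q[0]])
    x=np.array([np.cos(ang),np.sin(ang),0]);z=np.array([0,0,-1.]);G=R.from_matrix(np.c_[x,np.cross(z,x),z])
    print("off",np.round(Rt.inv().apply(np.array(p)-o["eef_pos"]),4),"ang",np.round((Rt.inv()*G).as_rotvec()/(np.pi/4),4),"t",round(o["t"],2),"eef",np.round(o["eef_pos"],4),"F",np.round(o["contact_force"],1),"w",round(o["gripper_width"],3),"gf",round(o["grasp_force"],1))
E
python3 - <<'E'
from h import *
np.set_printoptions(precision=4,suppress=True)
T=lambda x,y:(x/6.2+210-.5,y/6.2+150-.5)
for z in(.095,):
    print("disc top-view",at_z("top",*T(155,246),z),at_z("top",*T(178,246),z),at_z("top",*T(165,158),z),at_z("top",*T(165,335),z))
for n,p in(("dish",(257,140)),("jug",(314,140)),("scr",(187,180))):print(n,at_z("top",*p,.03))
for a in(-np.pi/2,-2.0,-1.3):
  pass
print(proj("side",[.625,.023,.095]),proj("side",[.625,.023,.105]))
plan([.6255,.038,.30])
E
```

```text
disc top-view [ 0.5948 -0.0077  0.095 ] [ 0.5947 -0.0191  0.095 ] [ 0.6394 -0.0127  0.095 ] [ 0.5502 -0.0125  0.095 ]
dish [ 0.7714 -0.0816  0.03  ]
jug [ 0.7713 -0.2719  0.03  ]
scr [0.6367 0.1477 0.03  ]
[234.8978 219.8954] [234.6736 217.5992]
off [ 0.609  -0.5271  0.0038] ang [-0.0007 -0.0004 -1.5763] t 0.3 eef [ 0.1987 -0.645   0.3035] F [-0.  -0.1 -0.7] w 1.002 gf 0.0
```

>>> drive_tool(
  deltas=[
    {"gripper":0,"offset":[0.609,-0.527,0.004],"angular":[0,0,-1]},
    {"gripper":0,"offset":[0.609,-0.527,0.004],"angular":[0,0,-1]},
    {"gripper":0,"offset":[0.609,-0.527,0.004],"angular":[0,0,-1]},
    {"gripper":0,"offset":[0.609,-0.527,0.004],"angular":[0,0,-1]},
    {"gripper":0,"offset":[0.609,-0.527,0.004],"angular":[0,0,-1]},
  ],
)

```text
t: 0.8
eef_pos: [0.332, -0.4313, 0.3029]
tool_rot: [0.0, 0.864, 0.503, -0.0]
contact_force: [0.6, -0.8, 0.1]
gripper_width: 0.998
grasp_force: 0.0
```

```bash
python3 -c "
from h import *
plan([.6255,.038,.30])"
```

```text
off [0.5531 0.0238 0.0027] ang [ 5.000e-04  6.000e-04 -6.136e-01] t 0.8 eef [ 0.332  -0.4313  0.3029] F [ 0.6 -0.8  0.1] w 0.998 gf 0.0
```

>>> drive_tool(
  deltas=[
    {"gripper":60,"offset":[0.553,0.024,0.003],"angular":[0,0,-0.614]},
    {"gripper":60,"offset":[0.553,0.024,0.003],"angular":[0,0,-0.614]},
    {"gripper":60,"offset":[0.553,0.024,0.003],"angular":[0,0,-0.614]},
    {"gripper":60,"offset":[0.553,0.024,0.003],"angular":[0,0,-0.614]},
    {"gripper":60,"offset":[0.553,0.024,0.003],"angular":[0,0,-0.614]},
  ],
)

```text
t: 1.3
eef_pos: [0.4658, -0.2204, 0.3016]
tool_rot: [0.0, 0.721, 0.693, 0.0]
contact_force: [0.7, 0.3, -0.1]
gripper_width: 0.76
grasp_force: 0.0
```

```bash
python3 -c "
from h import *
plan([.6255,.038,.30])"
```

```text
off [0.2645 0.1494 0.0016] ang [ 0.0008  0.0006 -0.0067] t 1.3 eef [ 0.4658 -0.2204  0.3016] F [ 0.7  0.3 -0.1] w 0.76 gf 0.0
```

>>> drive_tool(
  deltas=[
    {"gripper":100,"offset":[0.265,0.149,0.002],"angular":[0,0,-0.007]},
    {"gripper":100,"offset":[0.265,0.149,0.002],"angular":[0,0,-0.007]},
    {"gripper":100,"offset":[0.265,0.149,0.002],"angular":[0,0,-0.007]},
    {"gripper":100,"offset":[0.265,0.149,0.002],"angular":[0,0,-0.007]},
    {"gripper":100,"offset":[0.265,0.149,0.002],"angular":[0,0,-0.007]},
  ],
)

```text
t: 1.8
eef_pos: [0.5971, -0.0076, 0.2998]
tool_rot: [0.0, 0.719, 0.695, 0.0]
contact_force: [0.5, -0.7, -0.6]
gripper_width: 0.61
grasp_force: 0.0
```

>>> drive_tool(
  deltas=[
    {"gripper":100,"offset":[0.0,0.0,0],"angular":[0,0,0]},
    {"gripper":100,"offset":[0.0,0.0,0],"angular":[0,0,0]},
    {"gripper":100,"offset":[0.0,0.0,0],"angular":[0,0,0]},
  ],
)

```text
t: 2.1
eef_pos: [0.5958, -0.0107, 0.2994]
tool_rot: [0.0, 0.72, 0.694, -0.001]
contact_force: [0.1, -1.3, -0.2]
gripper_width: 0.606
grasp_force: 0.0
```

```bash
python3 -c "
from h import *
plan([.6255,.038,.158])"
```

```text
off [0.0499 0.028  0.1413] ang [-0.001   0.0015 -0.0026] t 2.1 eef [ 0.5958 -0.0107  0.2994] F [ 0.1 -1.3 -0.2] w 0.606 gf 0.0
```

>>> drive_tool(
  deltas=[
    {"gripper":100,"offset":[0.05,0.028,0.0],"angular":[0,0,-0.003]},
    {"gripper":100,"offset":[0.05,0.028,0.0],"angular":[0,0,-0.003]},
    {"gripper":100,"offset":[0.05,0.028,0.05],"angular":[0,0,-0.003]},
    {"gripper":100,"offset":[0.05,0.028,0.05],"angular":[0,0,-0.003]},
  ],
)

```text
t: 2.5
eef_pos: [0.6226, 0.0374, 0.2443]
tool_rot: [-0.003, 0.719, 0.695, -0.004]
contact_force: [-2.2, -0.1, -0.8]
gripper_width: 0.608
grasp_force: 0.0
```

```bash
python3 -c "
from h import *
plan([.6255,.038,.158])
look('b')
import numpy as np
s=cv2.imread('side_last.png');t=cv2.imread('top_last.png')
a=crop(s,210,285,150,240,5.2);b=crop(t,200,270,150,220,5.2)
h=max(len(a),len(b));c=np.zeros((h,a.shape[1]+b.shape[1],3),np.uint8);c[:len(a),:a.shape[1]]=a;c[:len(b),a.shape[1]:]=b
cv2.imwrite('pics/b.png',c)"
```

```text
off [0.0009 0.0038 0.0863] ang [-0.0129  0.0032  0.0008] t 2.5 eef [0.6226 0.0374 0.2443] F [-2.2 -0.1 -0.8] w 0.608 gf 0.0
```

View pics/b.png

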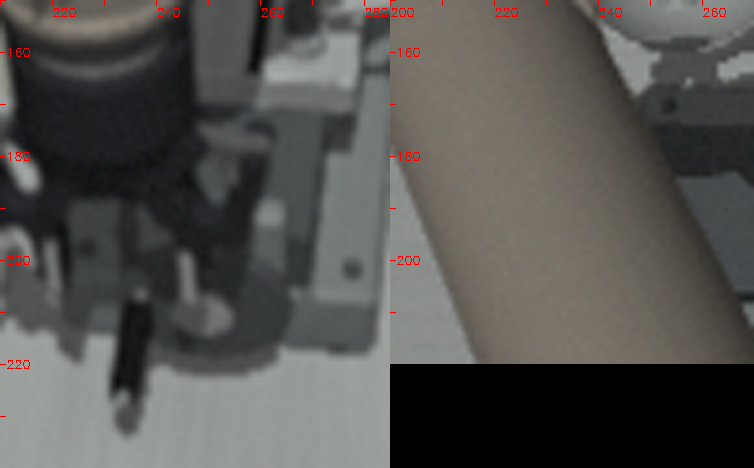

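>>> drive_tool(
  deltas=[
    {"gripper":100,"offset":[0.0,0.001,0.03],"angular":[0,0,0]},
    {"gripper":100,"offset":[0.0,0.001,0.06],"angular":[0,0,0]},
    {"gripper":100,"offset":[0.0,0.001,0.084],"angular":[0,0,0]},
    {"gripper":100,"offset":[0.0,0.001,0.084],"angular":[0,0,0]},
    {"gripper":100,"offset":[0.0,0.001,0.084],"angular":[0,0,0]},
  ],
)

```text
t: 3.2
eef_pos: [0.6278, 0.0396, 0.1674]
tool_rot: [0.001, 0.719, 0.695, 0.001]
contact_force: [0.5, 0.3, 0.4]
gripper_width: 0.608
grasp_force: 0.0
```

>>> drive_tool(
  deltas=[
    {"gripper":255,"offset":[0.0,0.0,0.0],"angular":[0,0,0]},
    {"gripper":255,"offset":[0.0,0.0,0.0],"angular":[0,0,0]},
    {"gripper":255,"offset":[0.0,0.0,0.0],"angular":[0,0,0]},
    {"gripper":255,"offset":[0.0,0.0,0.0],"angular":[0,0,0]},
    {"gripper":255,"offset":[0.0,0.0,0.0],"angular":[0,0,0]},
  ],
  grip_force=20,
)

```text
t: 3.7
eef_pos: [0.6275, 0.04, 0.1662]
tool_rot: [0.0, 0.718, 0.696, 0.001]
contact_force: [0.7, 0.6, 1.5]
gripper_width: 0.174
grasp_force: 21.3
```

```bash
python3 -c "
from h import *
plan([.6255,.038,.158])"
```

```text
off [-0.002  -0.0019  0.0082] ang [ 0.0019 -0.0004  0.0027] t 3.7 eef [0.6275 0.04   0.1662] F [0.7 0.6 1.5] w 0.174 gf 21.3
```

>>> drive_tool(
  deltas=[
    {"gripper":190,"offset":[0.0,0.0,0.0],"angular":[0,0,0]},
    {"gripper":190,"offset":[0.0,0.0,0.0],"angular":[0,0,0]},
    {"gripper":190,"offset":[0.0,0.0,0.009],"angular":[0,0,0]},
    {"gripper":190,"offset":[0.0,0.0,0.009],"angular":[0,0,0]},
    {"gripper":190,"offset":[0.0,0.0,0.009],"angular":[0,0,0]},
  ],
)

```text
t: 4.2
eef_pos: [0.6265, 0.0397, 0.1559]
tool_rot: [-0.0, 0.718, 0.696, -0.001]
contact_force: [0.8, -0.3, -0.2]
gripper_width: 0.248
grasp_force: 0.0
```

>>> drive_tool(
  deltas=[
    {"gripper":255,"offset":[0.0,0.0,0.0],"angular":[0,0,0]},
    {"gripper":255,"offset":[0.0,0.0,0.0],"angular":[0,0,0]},
    {"gripper":255,"offset":[0.0,0.0,0.0],"angular":[0,0,0]},
    {"gripper":255,"offset":[0.0,0.0,0.0],"angular":[0,0,0]},
  ],
  grip_force=20,
)

```text
t: 4.6
eef_pos: [0.6273, 0.0399, 0.1569]
tool_rot: [0.0, 0.718, 0.696, 0.0]
contact_force: [2.0, 0.4, -0.3]
gripper_width: 0.175
grasp_force: 20.9
```

```bash
python3 -c "
from h import *
plan([.6255,.038,.158])"
```

```text
off [-0.0019 -0.0017 -0.0011] ang [ 0.0012 -0.0002  0.0027] t 4.6 eef [0.6273 0.0399 0.1569] F [ 2.   0.4 -0.3] w 0.175 gf 20.9
```

>>> drive_tool(
  deltas=[
    {"gripper":255,"offset":[0.0,0.0008,0.0066],"angular":[0,0,0]},
    {"gripper":255,"offset":[0.0,0.0002,0.0133],"angular":[0,0,0]},
    {"gripper":255,"offset":[0.0,-0.0017,0.0197],"angular":[0,0,0]},
    {"gripper":255,"offset":[0.0,-0.005,0.0255],"angular":[0,0,0]},
    {"gripper":255,"offset":[0.0,-0.0094,0.0306],"angular":[0,0,0]},
  ],
)

```text
t: 5.1
eef_pos: [0.6173, 0.0399, 0.1262]
tool_rot: [0.0, 0.718, 0.696, -0.0]
contact_force: [-4.0, -2.2, 12.8]
gripper_width: 0.181
grasp_force: 22.2
```

>>> drive_tool(
  deltas=[
    {"gripper":255,"offset":[0.0,0.0,0.0],"angular":[0,0,0]},
  ],
)

```text
t: 5.2
eef_pos: [0.6163, 0.04, 0.1258]
tool_rot: [-0.0, 0.718, 0.696, -0.001]
contact_force: [-4.9, -1.3, 8.6]
gripper_width: 0.173
grasp_force: 21.7
```

```bash
python3 - <<'E'
from h import *
plan([.6255,.038,.158])
for a0 in(-47,-107,-167,-227,-287,-347,-407,-467):
    r=[]
    for k in range(1,6):
        a=np.radians(a0-12*k);b=np.radians(a0)
        r.append((round(.032*(np.cos(a)-np.cos(b)),4),round(-.032*(np.sin(a)-np.sin(b)),4)))
    print(a0,r)
E
```

```text
off [-0.0017  0.0092 -0.0322] ang [-0.0026  0.0013  0.0026] t 5.2 eef [0.6163 0.04   0.1258] F [-4.9 -1.3  8.6] w 0.173 gf 21.7
-47 [(np.float64(-0.0053), np.float64(0.004)), (np.float64(-0.0114), np.float64(0.0069)), (np.float64(-0.0179), np.float64(0.0084)), (np.float64(-0.0246), np.float64(0.0085)), (np.float64(-0.0312), np.float64(0.0072))]
-107 [(np.float64(-0.0062), np.float64(-0.0026)), (np.float64(-0.0116), np.float64(-0.0065)), (np.float64(-0.0162), np.float64(-0.0113)), (np.float64(-0.0196), np.float64(-0.0171)), (np.float64(-0.0218), np.float64(-0.0234))]
-167 [(np.float64(-0.0008), np.float64(-0.0066)), (np.float64(-0.0002), np.float64(-0.0133)), (np.float64(0.0017), np.float64(-0.0197)), (np.float64(0.005), np.float64(-0.0256)), (np.float64(0.0094), np.float64(-0.0306))]
-227 [(np.float64(0.0053), np.float64(-0.004)), (np.float64(0.0114), np.float64(-0.0069)), (np.float64(0.0179), np.float64(-0.0084)), (np.float64(0.0246), np.float64(-0.0085)), (np.float64(0.0312), np.float64(-0.0072))]
-287 [(np.float64(0.0062), np.float64(0.0026)), (np.float64(0.0116), np.float64(0.0065)), (np.float64(0.0162), np.float64(0.0113)), (np.float64(0.0196), np.float64(0.0171)), (np.float64(0.0218), np.float64(0.0234))]
-347 [(np.float64(0.0008), np.float64(0.0066)), (np.float64(0.0002), np.float64(0.0133)), (np.float64(-0.0017), np.float64(0.0197)), (np.float64(-0.005), np.float64(0.0256)), (np.float64(-0.0094), np.float64(0.0306))]
-407 [(np.float64(-0.0053), np.float64(0.004)), (np.float64(-0.0114), np.float64(0.0069)), (np.float64(-0.0179), np.float64(0.0084)), (np.float64(-0.0246), np.float64(0.0085)), (np.float64(-0.0312), np.float64(0.0072))]
-467 [(np.float64(-0.0062), np.float64(-0.0026)), (np.float64(-0.0116), np.float64(-0.0065)), (np.float64(-0.0162), np.float64(-0.0113)), (np.float64(-0.0196), np.float64(-0.0171)), (np.float64(-0.0218), np.float64(-0.0234))]
```

>>> drive_tool(
  deltas=[
    {"gripper":255,"offset":[0.0,-0.0053,0.0035],"angular":[0,0,0]},
    {"gripper":255,"offset":[0.0,-0.0114,0.006],"angular":[0,0,0]},
    {"gripper":255,"offset":[0.0,-0.0179,0.0075],"angular":[0,0,0]},
    {"gripper":255,"offset":[0.0,-0.0246,0.0075],"angular":[0,0,0]},
    {"gripper":255,"offset":[0.0,-0.0312,0.0062],"angular":[0,0,0]},
  ],
)

```text
t: 5.7
eef_pos: [0.5884, 0.0411, 0.1204]
tool_rot: [0.002, 0.718, 0.696, 0.002]
contact_force: [6.5, -1.4, -0.7]
gripper_width: 0.179
grasp_force: 21.0
```

>>> drive_tool(
  deltas=[
    {"gripper":255,"offset":[0.0,0.0,0.0],"angular":[0,0,0]},
  ],
)

```text
t: 5.8
eef_pos: [0.5874, 0.0411, 0.1204]
tool_rot: [0.001, 0.718, 0.696, 0.001]
contact_force: [2.6, -0.6, 2.3]
gripper_width: 0.182
grasp_force: 21.2
```

>>> drive_tool(
  deltas=[
    {"gripper":255,"offset":[0.0,-0.0062,-0.0026],"angular":[0,0,0]},
    {"gripper":255,"offset":[0.0,-0.0116,-0.0065],"angular":[0,0,0]},
    {"gripper":255,"offset":[0.0,-0.0162,-0.0113],"angular":[0,0,0]},
    {"gripper":255,"offset":[0.0,-0.0196,-0.0171],"angular":[0,0,0]},
    {"gripper":255,"offset":[0.0,-0.0218,-0.0234],"angular":[0,0,0]},
  ],
)

```text
t: 6.3
eef_pos: [0.5648, 0.0418, 0.143]
tool_rot: [-0.0, 0.718, 0.696, 0.0]
contact_force: [5.5, -0.7, -4.4]
gripper_width: 0.179
grasp_force: 20.7
```

>>> drive_tool(
  deltas=[
    {"gripper":255,"offset":[0.0,0.0,0.0],"angular":[0,0,0]},
  ],
)

```text
t: 6.4
eef_pos: [0.5647, 0.0419, 0.1438]
tool_rot: [0.0, 0.718, 0.696, 0.0]
contact_force: [2.4, 0.2, 0.5]
gripper_width: 0.18
grasp_force: 21.1
```

>>> drive_tool(
  deltas=[
    {"gripper":255,"offset":[0.0,-0.0008,-0.0066],"angular":[0,0,0]},
    {"gripper":255,"offset":[0.0,-0.0002,-0.0133],"angular":[0,0,0]},
    {"gripper":255,"offset":[0.0,0.0017,-0.0197],"angular":[0,0,0]},
    {"gripper":255,"offset":[0.0,0.005,-0.0256],"angular":[0,0,0]},
    {"gripper":255,"offset":[0.0,0.0094,-0.0306],"angular":[0,0,0]},
  ],
)

```text
t: 6.9
eef_pos: [0.5726, 0.0417, 0.1737]
tool_rot: [-0.001, 0.718, 0.696, -0.001]
contact_force: [-2.9, 1.0, -6.0]
gripper_width: 0.177
grasp_force: 20.6
```

>>> drive_tool(
  deltas=[
    {"gripper":255,"offset":[0.0,0.0,0.0],"angular":[0,0,0]},
  ],
)

```text
t: 7.0
eef_pos: [0.5736, 0.0417, 0.1743]
tool_rot: [-0.0, 0.718, 0.696, -0.001]
contact_force: [-1.9, 0.8, -0.3]
gripper_width: 0.179
grasp_force: 21.1
```

>>> drive_tool(
  deltas=[
    {"gripper":255,"offset":[0.0,0.0053,-0.004],"angular":[0,0,0]},
    {"gripper":255,"offset":[0.0,0.0114,-0.0069],"angular":[0,0,0]},
    {"gripper":255,"offset":[0.0,0.0179,-0.0084],"angular":[0,0,0]},
    {"gripper":255,"offset":[0.0,0.0246,-0.0085],"angular":[0,0,0]},
    {"gripper":255,"offset":[0.0,0.0312,-0.0072],"angular":[0,0,0]},
  ],
)

```text
t: 7.5
eef_pos: [0.605, 0.0407, 0.1821]
tool_rot: [-0.0, 0.718, 0.696, -0.001]
contact_force: [-4.1, 0.0, 5.0]
gripper_width: 0.179
grasp_force: 21.5
```

>>> drive_tool(
  deltas=[
    {"gripper":255,"offset":[0.0,0.0,0.0],"angular":[0,0,0]},
  ],
)

```text
t: 7.6
eef_pos: [0.6059, 0.0406, 0.1818]
tool_rot: [0.0, 0.718, 0.696, 0.0]
contact_force: [-0.5, -1.1, 2.7]
gripper_width: 0.176
grasp_force: 21.3
```

```bash
python3 -c "
from h import *
plan([.6255,.038,.158])"
```

```text
off [-0.002   0.0196  0.0238] ang [ 0.0013 -0.      0.0024] t 7.6 eef [0.6059 0.0406 0.1818] F [-0.5 -1.1  2.7] w 0.176 gf 21.3
```

>>> drive_tool(
  deltas=[
    {"gripper":255,"offset":[0.0,0.0062,0.0026],"angular":[0,0,0]},
    {"gripper":255,"offset":[0.0,0.0116,0.0065],"angular":[0,0,0]},
    {"gripper":255,"offset":[0.0,0.0162,0.0113],"angular":[0,0,0]},
    {"gripper":255,"offset":[0.0,0.0196,0.0171],"angular":[0,0,0]},
    {"gripper":255,"offset":[0.0,0.0218,0.0234],"angular":[0,0,0]},
  ],
)

```text
t: 8.1
eef_pos: [0.6274, 0.0398, 0.1579]
tool_rot: [0.0, 0.718, 0.696, 0.0]
contact_force: [-3.4, -0.3, 4.8]
gripper_width: 0.176
grasp_force: 21.6
```

>>> drive_tool(
  deltas=[
    {"gripper":255,"offset":[0.0,0.0,0.0],"angular":[0,0,0]},
  ],
)

```text
t: 8.2
eef_pos: [0.6274, 0.0398, 0.1571]
tool_rot: [0.0, 0.718, 0.696, 0.0]
contact_force: [1.8, 0.2, -1.3]
gripper_width: 0.175
grasp_force: 21.0
```

>>> drive_tool(
  deltas=[
    {"gripper":255,"offset":[0.0,0.0008,0.0066],"angular":[0,0,0]},
    {"gripper":255,"offset":[0.0,0.0002,0.0133],"angular":[0,0,0]},
    {"gripper":255,"offset":[0.0,-0.0017,0.0197],"angular":[0,0,0]},
    {"gripper":255,"offset":[0.0,-0.005,0.0256],"angular":[0,0,0]},
    {"gripper":255,"offset":[0.0,-0.0094,0.0306],"angular":[0,0,0]},
  ],
)

```text
t: 8.7
eef_pos: [0.6183, 0.0399, 0.1279]
tool_rot: [0.001, 0.718, 0.696, 0.001]
contact_force: [-1.1, -0.7, 9.6]
gripper_width: 0.18
grasp_force: 21.9
```

>>> drive_tool(
  deltas=[
    {"gripper":255,"offset":[0.0,0.0,0.0],"angular":[0,0,0]},
  ],
)

```text
t: 8.8
eef_pos: [0.6174, 0.04, 0.1273]
tool_rot: [0.0, 0.718, 0.696, 0.0]
contact_force: [-2.3, 0.3, 5.3]
gripper_width: 0.179
grasp_force: 21.5
```

```bash
python3 - <<'E'
from h import *
plan([.6255,.038,.158])
s=np.mean([optics.read_camera("side") for _ in range(3)],0).astype(np.uint8)
t=np.mean([optics.read_camera("top") for _ in range(3)],0).astype(np.uint8)
a=crop(s,215,290,110,200,5.2);b=crop(t,265,335,150,220,5.7)
h=max(len(a),len(b));c=np.zeros((h,a.shape[1]+b.shape[1],3),np.uint8);c[:len(a),:a.shape[1]]=a;c[:len(b),a.shape[1]:]=b
cv2.imwrite('pics/c.png',c)
E
```

```text
off [-0.0017  0.0081 -0.0307] ang [0.0006 0.0005 0.0027] t 8.8 eef [0.6174 0.04   0.1273] F [-2.3  0.3  5.3] w 0.179 gf 21.5
```

View pics/c.png

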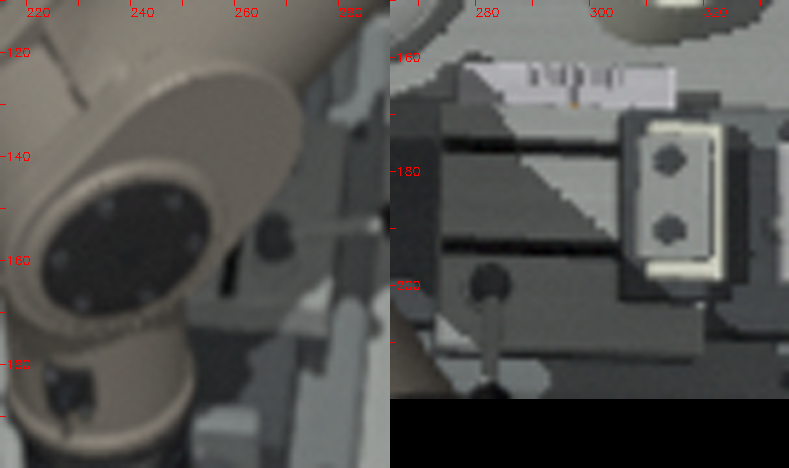

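>>> drive_tool(
  deltas=[
    {"gripper":255,"offset":[0.0,-0.0053,0.004],"angular":[0,0,0]},
    {"gripper":255,"offset":[0.0,-0.0114,0.0066],"angular":[0,0,0]},
    {"gripper":255,"offset":[0.0,-0.0179,0.008],"angular":[0,0,0]},
    {"gripper":255,"offset":[0.0,-0.0246,0.0081],"angular":[0,0,0]},
    {"gripper":255,"offset":[0.0,-0.0312,0.0068],"angular":[0,0,0]},
  ],
)

```text
t: 9.6
eef_pos: [0.5883, 0.0411, 0.1206]
tool_rot: [0.001, 0.718, 0.696, 0.002]
contact_force: [5.6, 0.8, -2.2]
gripper_width: 0.177
grasp_force: 20.9
```

>>> drive_tool(
  deltas=[
    {"gripper":255,"offset":[0.0,0.0,0.0],"angular":[0,0,0]},
  ],
)

```text
t: 9.7
eef_pos: [0.5872, 0.0411, 0.1206]
tool_rot: [0.001, 0.718, 0.696, 0.001]
contact_force: [2.7, -0.0, 1.6]
gripper_width: 0.175
grasp_force: 21.1
```

>>> drive_tool(
  deltas=[
    {"gripper":255,"offset":[0.0,-0.0062,-0.0026],"angular":[0,0,0]},
    {"gripper":255,"offset":[0.0,-0.0116,-0.0065],"angular":[0,0,0]},
    {"gripper":255,"offset":[0.0,-0.0162,-0.0113],"angular":[0,0,0]},
    {"gripper":255,"offset":[0.0,-0.0196,-0.0171],"angular":[0,0,0]},
    {"gripper":255,"offset":[0.0,-0.0196,-0.0171],"angular":[0,0,0]},
  ],
)

```text
t: 10.2
eef_pos: [0.5667, 0.0418, 0.138]
tool_rot: [0.0, 0.718, 0.696, 0.0]
contact_force: [2.1, 0.1, 1.0]
gripper_width: 0.181
grasp_force: 21.1
```

>>> drive_tool(
  deltas=[
    {"gripper":255,"offset":[0.0,0.0,0.0],"angular":[0,0,0]},
  ],
)

```text
t: 10.3
eef_pos: [0.5668, 0.0418, 0.1377]
tool_rot: [0.0, 0.718, 0.696, 0.0]
contact_force: [1.8, 0.5, 2.4]
gripper_width: 0.176
grasp_force: 21.2
```

```bash
python3 - <<'E'
from h import *
plan([.6255,.038,.158])
t=np.mean([optics.read_camera("top") for _ in range(4)],0).astype(np.uint8)
a=crop(t,282,312,155,175,12);b=crop(cv2.imread("top_last.png"),282,312,155,175,12)
cv2.imwrite('pics/d.png',a)
cv2.imwrite('top_d.png',t)
for a0 in(-155,-95,-35,25,):
    r=[]
    for k in range(1,6):
        a=np.radians(a0+12*k);b=np.radians(a0)
        r.append((float(round(.032*(np.cos(a)-np.cos(b)),4)),float(round(-.032*(np.sin(a)-np.sin(b)),4))))
    print(a0,r)
E
```

```text
off [-0.0019  0.0588 -0.0203] ang [0.0002 0.0001 0.0026] t 10.3 eef [0.5668 0.0418 0.1377] F [1.8 0.5 2.4] w 0.176 gf 21.2
-155 [(0.0034, 0.0057), (0.008, 0.0106), (0.0135, 0.0145), (0.0196, 0.0171), (0.0262, 0.0184)]
-95 [(0.0067, -0.0001), (0.0132, -0.0016), (0.0193, -0.0044), (0.0246, -0.0085), (0.029, -0.0135)]
-35 [(0.0032, -0.0059), (0.0052, -0.0122), (0.0058, -0.0189), (0.005, -0.0256), (0.0028, -0.0319)]
25 [(-0.0034, -0.0057), (-0.008, -0.0106), (-0.0135, -0.0145), (-0.0196, -0.0171), (-0.0262, -0.0184)]
```

View pics/d.png

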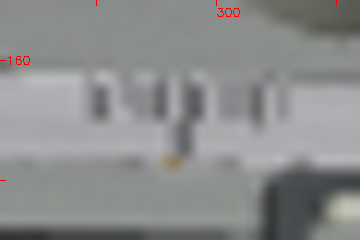

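>>> drive_tool(
  deltas=[
    {"gripper":255,"offset":[0.0,-0.0022,-0.0063],"angular":[0,0,0]},
    {"gripper":255,"offset":[0.0,-0.003,-0.013],"angular":[0,0,0]},
    {"gripper":255,"offset":[0.0,-0.0024,-0.0196],"angular":[0,0,0]},
    {"gripper":255,"offset":[0.0,-0.0024,-0.0196],"angular":[0,0,0]},
    {"gripper":255,"offset":[0.0,-0.0024,-0.0196],"angular":[0,0,0]},
  ],
)

```text
t: 11.0
eef_pos: [0.5643, 0.0419, 0.1573]
tool_rot: [-0.0, 0.718, 0.696, -0.0]
contact_force: [1.6, 1.2, 0.0]
gripper_width: 0.179
grasp_force: 21.1
```

```bash
cat >> h.py <<'E'
def tip():
    t=np.mean([optics.read_camera("top").astype(float) for _ in range(4)],0)
    w=np.clip(t[...,2]-t[...,0]-15,0,None)[163:172,285:312];vv,uu=np.mgrid[163:172,285:312]
    c=np.array([(w*uu).sum(),(w*vv).sum()])/w.sum()
    g=t[164:168,292:303].mean(2);d=np.clip(g.max(1,keepdims=True)-g-35,0,None);d[:,:]=d
    l=np.array([(d*np.arange(292,303)).sum()/d.sum(),165.5]) 
    P=at_z("top",*c,.083);L=at_z("top",*l,.08)
    print("tip px",c,"w",w.sum(),"line px",l,np.round(d.sum(0)),"bed dxy",(P-L)@XB,(P-L)@YB)
E
python3 -c "
from h import *
plan([.6255,.038,.158]);tip()"
```

```text
off [-0.002   0.0613 -0.0008] ang [-0.0001  0.0001  0.0027] t 11.0 eef [0.5643 0.0419 0.1573] F [1.6 1.2 0. ] w 0.179 gf 21.1
tip px [295.68333333 168.        ] w 15.0 line px [296.85413809 165.5       ] [  0.   0.   0.  29.   2. 118.  34.   0.   0.   0.   0.] bed dxy -0.008910547075276942 0.004075802752322354
```

>>> drive_tool(
  deltas=[
    {"gripper":255,"offset":[0.0,-0.0006,0.0067],"angular":[0,0,0]},
    {"gripper":255,"offset":[0.0,0.0002,0.0133],"angular":[0,0,0]},
    {"gripper":255,"offset":[0.0,0.0024,0.0196],"angular":[0,0,0]},
    {"gripper":255,"offset":[0.0,0.0059,0.0254],"angular":[0,0,0]},
    {"gripper":255,"offset":[0.0,0.0104,0.03],"angular":[0,0,0]},
  ],
)

```text
t: 11.7
eef_pos: [0.5753, 0.0415, 0.1265]
tool_rot: [0.0, 0.718, 0.696, 0.0]
contact_force: [0.8, 1.0, 4.0]
gripper_width: 0.174
grasp_force: 21.4
```

>>> drive_tool(
  deltas=[
    {"gripper":255,"offset":[0.0,0.0,0.0],"angular":[0,0,0]},
  ],
)

```text
t: 11.8
eef_pos: [0.5756, 0.0415, 0.1264]
tool_rot: [0.0, 0.718, 0.696, 0.0]
contact_force: [1.9, 0.6, 2.1]
gripper_width: 0.173
grasp_force: 21.3
```

>>> drive_tool(
  deltas=[
    {"gripper":255,"offset":[0.0,0.0055,0.0038],"angular":[0,0,0]},
    {"gripper":255,"offset":[0.0,0.0116,0.0065],"angular":[0,0,0]},
    {"gripper":255,"offset":[0.0,0.0182,0.0077],"angular":[0,0,0]},
    {"gripper":255,"offset":[0.0,0.0249,0.0076],"angular":[0,0,0]},
    {"gripper":255,"offset":[0.0,0.0314,0.0061],"angular":[0,0,0]},
  ],
)

```text
t: 12.3
eef_pos: [0.6052, 0.0404, 0.1203]
tool_rot: [-0.001, 0.718, 0.696, -0.002]
contact_force: [-8.9, 1.1, 3.9]
gripper_width: 0.175
grasp_force: 21.7
```

>>> drive_tool(
  deltas=[
    {"gripper":255,"offset":[0.0,0.0,0.0],"angular":[0,0,0]},
  ],
)

```text
t: 12.4
eef_pos: [0.6055, 0.0404, 0.1204]
tool_rot: [-0.001, 0.718, 0.696, -0.001]
contact_force: [-2.7, 0.9, 5.8]
gripper_width: 0.18
grasp_force: 21.6
```

>>> drive_tool(
  deltas=[
    {"gripper":255,"offset":[0.0,0.0061,-0.0028],"angular":[0,0,0]},
    {"gripper":255,"offset":[0.0,0.0114,-0.0069],"angular":[0,0,0]},
    {"gripper":255,"offset":[0.0,0.0158,-0.0119],"angular":[0,0,0]},
    {"gripper":255,"offset":[0.0,0.019,-0.0178],"angular":[0,0,0]},
    {"gripper":255,"offset":[0.0,0.021,-0.0242],"angular":[0,0,0]},
  ],
)

```text
t: 12.9
eef_pos: [0.6273, 0.0397, 0.1449]
tool_rot: [-0.0, 0.718, 0.696, -0.0]
contact_force: [-1.3, 1.9, -5.6]
gripper_width: 0.176
grasp_force: 20.6
```

>>> drive_tool(
  deltas=[
    {"gripper":255,"offset":[0.0,0.0,0.0],"angular":[0,0,0]},
  ],
)

```text
t: 13.0
eef_pos: [0.6276, 0.0397, 0.1461]
tool_rot: [0.0, 0.718, 0.696, 0.0]
contact_force: [-1.0, 0.9, -1.8]
gripper_width: 0.175
grasp_force: 21.0
```

```bash
python3 -c "
from h import *
plan([.6255,.038,.158]);tip()"
```

```text
off [-0.0018 -0.002  -0.0119] ang [0.0009 0.0002 0.002 ] t 13.0 eef [0.6276 0.0397 0.1461] F [-1.   0.9 -1.8] w 0.175 gf 21.0
tip px [295.90869565 168.        ] w 57.5 line px [296.8801534 165.5      ] [  0.   0.   0.  27.   0. 113.  34.   0.   0.   0.   0.] bed dxy -0.00889062535455507 0.0034462536736855637
```

>>> drive_tool(
  deltas=[
    {"gripper":255,"offset":[0.0,0.0006,-0.0067],"angular":[0,0,0]},
    {"gripper":255,"offset":[0.0,-0.0002,-0.0133],"angular":[0,0,0]},
    {"gripper":255,"offset":[0.0,-0.0024,-0.0196],"angular":[0,0,0]},
    {"gripper":255,"offset":[0.0,-0.0059,-0.0254],"angular":[0,0,0]},
    {"gripper":255,"offset":[0.0,-0.0104,-0.0303],"angular":[0,0,0]},
  ],
)

```text
t: 13.7
eef_pos: [0.6169, 0.04, 0.1761]
tool_rot: [0.0, 0.718, 0.696, 0.0]
contact_force: [3.9, 0.9, -5.8]
gripper_width: 0.176
grasp_force: 20.6
```

>>> drive_tool(
  deltas=[
    {"gripper":255,"offset":[0.0,0.0,0.0],"angular":[0,0,0]},
  ],
)

```text
t: 13.8
eef_pos: [0.6163, 0.0402, 0.1764]
tool_rot: [0.0, 0.718, 0.696, 0.0]
contact_force: [-0.7, 1.4, -0.3]
gripper_width: 0.176
grasp_force: 21.1
```

>>> drive_tool(
  deltas=[
    {"gripper":255,"offset":[0.0,-0.0055,-0.0038],"angular":[0,0,0]},
    {"gripper":255,"offset":[0.0,-0.0116,-0.0065],"angular":[0,0,0]},
    {"gripper":255,"offset":[0.0,-0.0182,-0.0077],"angular":[0,0,0]},
    {"gripper":255,"offset":[0.0,-0.021,-0.0079],"angular":[0,0,0]},
    {"gripper":255,"offset":[0.0,-0.021,-0.0079],"angular":[0,0,0]},
  ],
)

```text
t: 14.3
eef_pos: [0.5957, 0.0409, 0.1838]
tool_rot: [0.0, 0.718, 0.696, 0.0]
contact_force: [3.5, 1.4, -0.9]
gripper_width: 0.173
grasp_force: 21.0
```

>>> drive_tool(
  deltas=[
    {"gripper":255,"offset":[0.0,0.0,0.0],"angular":[0,0,0]},
    {"gripper":255,"offset":[0.0,0.0,0.0],"angular":[0,0,0]},
  ],
)

```text
t: 14.5
eef_pos: [0.5959, 0.0409, 0.1836]
tool_rot: [0.0, 0.718, 0.696, 0.0]
contact_force: [2.8, 1.2, 0.1]
gripper_width: 0.17
grasp_force: 21.2
```

```bash
python3 -c "
from h import *
plan([.6255,.038,.158]);tip()"
```

```text
off [-0.002   0.0297  0.0256] ang [ 0.0001 -0.      0.0025] t 14.5 eef [0.5959 0.0409 0.1836] F [2.8 1.2 0.1] w 0.17 gf 21.2
tip px [296.91015625 168.        ] w 64.0 line px [296.86940123 165.5       ] [  0.   0.   0.  28.   0. 115.  34.   0.   0.   0.   0.] bed dxy -0.008789336650975945 0.00024769711859730847
```

>>> drive_tool(
  deltas=[
    {"gripper":120,"offset":[0.0,0.0,0.0],"angular":[0,0,0]},
    {"gripper":120,"offset":[0.0,0.0,0.0],"angular":[0,0,0]},
    {"gripper":120,"offset":[0.0,0.0,0.0],"angular":[0,0,0]},
    {"gripper":120,"offset":[0.0,0.0,-0.03],"angular":[0,0,0]},
    {"gripper":120,"offset":[0.0,0.0,-0.07],"angular":[0,0,0]},
  ],
)

```text
t: 15.2
eef_pos: [0.5941, 0.0402, 0.2517]
tool_rot: [-0.002, 0.718, 0.696, -0.002]
contact_force: [0.3, 0.0, 0.1]
gripper_width: 0.526
grasp_force: 0.0
```

>>> drive_tool(
  deltas=[
    {"gripper":255,"offset":[0.0,0.0,-0.12],"angular":[0,0,0]},
    {"gripper":255,"offset":[0.0,0.0,-0.12],"angular":[0,0,0]},
    {"gripper":255,"offset":[0.0,0.0,-0.12],"angular":[0,0,0]},
    {"gripper":255,"offset":[0.0,0.0,-0.12],"angular":[0,0,0]},
  ],
)

```text
t: 15.6
eef_pos: [0.5968, 0.0412, 0.3772]
tool_rot: [0.002, 0.718, 0.696, 0.002]
contact_force: [0.5, -0.3, -0.2]
gripper_width: 0.003
grasp_force: 0.0
```

```bash
python3 -c "
from h import *
plan([.42,-.25,.303]);tip()"
```

```text
off [-0.2968 -0.1678  0.073 ] ang [ 0.0081 -0.0006  0.0023] t 15.6 eef [0.5968 0.0412 0.3772] F [ 0.5 -0.3 -0.2] w 0.003 gf 0.0
tip px [297. 168.] w 24.0 line px [297.30612245 165.5       ] [0. 0. 0. 0. 0. 3. 1. 0. 0. 0. 0.] bed dxy -0.00882442575649078 0.00134885372770162
```

>>> drive_tool(
  deltas=[
    {"gripper":255,"offset":[-0.297,-0.168,0.04],"angular":[0,0,0]},
    {"gripper":255,"offset":[-0.297,-0.168,0.04],"angular":[0,0,0]},
    {"gripper":255,"offset":[-0.297,-0.168,0.04],"angular":[0,0,0]},
    {"gripper":255,"offset":[-0.297,-0.168,0.04],"angular":[0,0,0]},
    {"gripper":255,"offset":[-0.297,-0.168,0.04],"angular":[0,0,0]},
  ],
)

```text
t: 16.3
eef_pos: [0.4646, -0.1728, 0.3424]
tool_rot: [-0.001, 0.718, 0.696, -0.001]
contact_force: [0.7, -1.0, 0.3]
gripper_width: 0.001
grasp_force: 0.0
```

>>> drive_tool(
  deltas=[
    {"gripper":255,"offset":[-0.085,-0.05,0.0],"angular":[0,0,0]},
    {"gripper":255,"offset":[-0.085,-0.05,0.0],"angular":[0,0,0]},
    {"gripper":255,"offset":[-0.085,-0.05,0.0],"angular":[0,0,0]},
  ],
)

```text
t: 16.6
eef_pos: [0.4089, -0.2607, 0.3422]
tool_rot: [-0.002, 0.722, 0.692, -0.002]
contact_force: [0.0, 0.2, -0.1]
gripper_width: -0.002
grasp_force: 0.0
```

```bash
python3 - <<'E'
from h import *
plan([.45,-.25,.303]);tip()
s=optics.read_camera("side");t=optics.read_camera("top")
a=crop(s,215,305,120,220,5);b=crop(t,260,310,155,235,6.5)
h=max(len(a),len(b));c=np.zeros((h,a.shape[1]+b.shape[1],3),np.uint8);c[:len(a),:a.shape[1]]=a;c[:len(b),a.shape[1]:]=b
cv2.imwrite('pics/e.png',c)
E
```

```text
off [0.0124 0.0408 0.039 ] ang [-0.0065  0.0009 -0.0117] t 16.6 eef [ 0.4089 -0.2607  0.3422] F [ 0.   0.2 -0.1] w -0.002 gf 0.0
tip px [296.92511013 168.        ] w 56.75 line px [296.88430173 165.5       ] [  0.   0.   0.  25.   0. 107.  32.   0.   0.   0.   0.] bed dxy -0.00878934421215283 0.0002476981666926661
```

View pics/e.png

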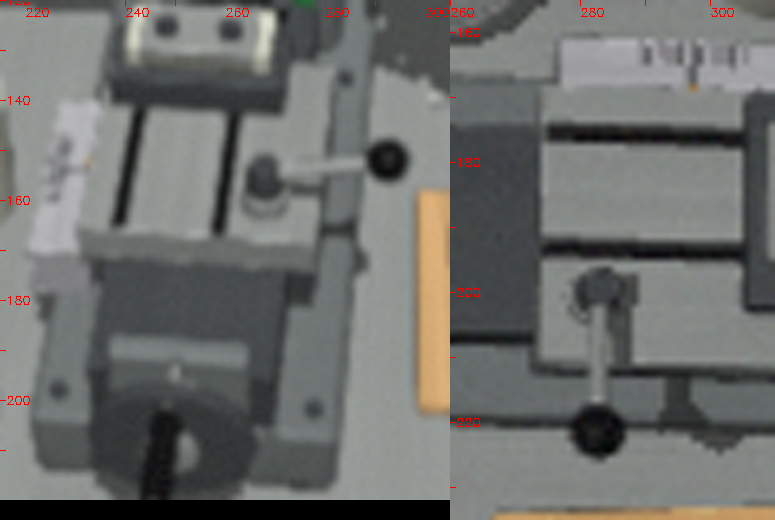

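```bash
python3 - <<'E'
from h import *
T=lambda x,y:(260+x/6.5-.5,155+y/6.5-.5)
k3=tri((292.1,151.5),(282.3,220.8));k=at_z("top",282.3,220.8,.172);print(k3,k,at_z("side",292.1,151.5,.172))
pv=at_z("top",*T(152,287),.172);print("pivot",pv,np.linalg.norm(k-pv))
k=(k+at_z("side",292.1,151.5,.172))/2
d=pv-k;al=np.arctan2(d[1],d[0]);print("lock",np.radians(190)-(np.pi+al-YA))
ang=al+np.pi/2;t=np.array([np.cos(ang),np.sin(ang),0])
p=k-.036*t;print(p,ang);plan([p[0],p[1],.30],ang);plan([p[0],p[1],.235],ang)
E
```

```text
[ 0.48873364 -0.14388252  0.17903903] [ 0.48977342 -0.14471141  0.172     ] [ 0.48808441 -0.15072299  0.172     ]
pivot [ 0.55347792 -0.14775978  0.172     ] 0.06377739714752913
lock 0.14119260433877878
[ 0.48890517 -0.18371719  0.172     ] 1.570136647655551
off [0.0715 0.0721 0.0437] ang [-0.0006 -0.001  -0.0359] t 16.9 eef [ 0.4148 -0.2532  0.3437] F [0.7 1.1 0.1] w -0.002 gf 0.0
off [0.0715 0.0722 0.1087] ang [-0.0006 -0.001  -0.0359] t 16.9 eef [ 0.4148 -0.2532  0.3437] F [0.7 1.1 0.1] w -0.002 gf 0.0
```

>>> drive_tool(
  deltas=[
    {"gripper":255,"offset":[0.04,0.072,0.0],"angular":[0,0,-0.036]},
    {"gripper":255,"offset":[0.0715,0.072,0.02],"angular":[0,0,-0.036]},
    {"gripper":255,"offset":[0.0715,0.072,0.06],"angular":[0,0,-0.036]},
    {"gripper":255,"offset":[0.0715,0.072,0.109],"angular":[0,0,-0.036]},
    {"gripper":255,"offset":[0.0715,0.072,0.109],"angular":[0,0,-0.036]},
  ],
)

```text
t: 17.4
eef_pos: [0.4852, -0.1829, 0.2296]
tool_rot: [-0.005, 0.707, 0.707, -0.002]
contact_force: [-0.5, 0.3, 0.4]
gripper_width: -0.0
grasp_force: 0.0
```

>>> drive_tool(
  deltas=[
    {"gripper":255,"offset":[0,0,0],"angular":[0,0,0]},
    {"gripper":255,"offset":[0,0,0],"angular":[0,0,0]},
  ],
)

```text
t: 17.6
eef_pos: [0.4897, -0.1857, 0.2376]
tool_rot: [0.002, 0.708, 0.706, 0.001]
contact_force: [0.2, -0.3, -0.0]
gripper_width: 0.003
grasp_force: 0.0
```

```bash
python3 -c "
from h import *
plan([.4889,-.184,.235],1.545)"
```

```text
off [ 0.0017 -0.0008  0.0025] ang [0.0044 0.0014 0.0282] t 17.6 eef [ 0.4897 -0.1857  0.2376] F [ 0.2 -0.3 -0. ] w 0.003 gf 0.0
```

>>> drive_tool(
  deltas=[
    {"gripper":255,"offset":[0.005,0,0],"angular":[0,0,0]},
    {"gripper":255,"offset":[0.01,0,0],"angular":[0,0,0]},
    {"gripper":255,"offset":[0.015,0,0],"angular":[0,0,0]},
    {"gripper":255,"offset":[0.015,0,0],"angular":[0,0,0]},
  ],
)

```text
t: 18.0
eef_pos: [0.4885, -0.1695, 0.2358]
tool_rot: [0.0, 0.708, 0.706, 0.0]
contact_force: [0.1, 0.9, 0.0]
gripper_width: 0.002
grasp_force: 0.0
```

>>> drive_tool(
  deltas=[
    {"gripper":255,"offset":[0.0057,-0.0018,0],"angular":[0,0,0.111]},
    {"gripper":255,"offset":[0.0115,-0.003,0],"angular":[0,0,0.222]},
    {"gripper":255,"offset":[0.0173,-0.0038,0],"angular":[0,0,0.333]},
    {"gripper":255,"offset":[0.0233,-0.004,0],"angular":[0,0,0.444]},
    {"gripper":255,"offset":[0.0233,-0.004,0],"angular":[0,0,0.444]},
  ],
)

```text
t: 18.5
eef_pos: [0.4846, -0.1468, 0.2355]
tool_rot: [0.0, 0.82, 0.572, 0.0]
contact_force: [-0.1, 0.8, 0.6]
gripper_width: -0.002
grasp_force: 0.0
```

```bash
python3 - <<'E'
from h import *
plan([.4889,-.184,.235],1.545)
s=optics.read_camera("side");t=optics.read_camera("top")
a=crop(s,225,315,110,210,5);b=crop(t,260,310,155,235,6.5)
h=max(len(a),len(b));c=np.zeros((h,a.shape[1]+b.shape[1],3),np.uint8);c[:len(a),:a.shape[1]]=a;c[:len(b),a.shape[1]:]=b
cv2.imwrite('pics/f.png',c)
E
```

```text
off [-0.0334  0.0169  0.0005] ang [ 9.000e-04  4.000e-04 -4.157e-01] t 18.5 eef [ 0.4846 -0.1468  0.2355] F [-0.1  0.8  0.6] w -0.002 gf 0.0
```

View pics/f.png

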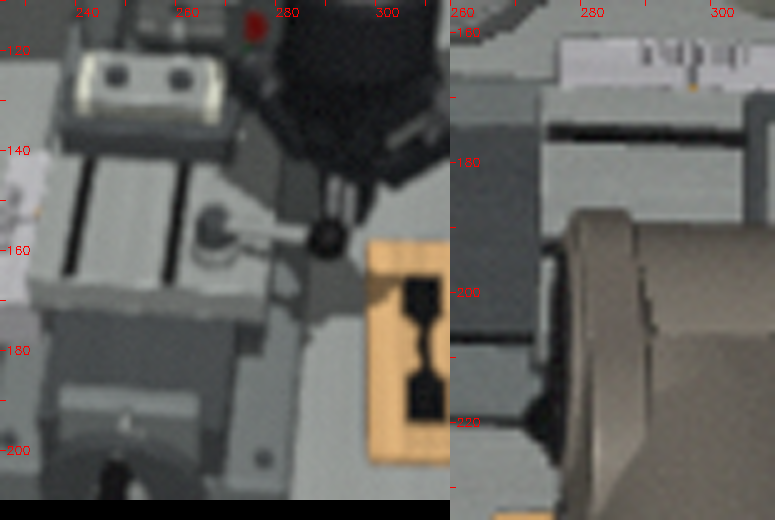

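>>> drive_tool(
  deltas=[
    {"gripper":255,"offset":[0.0057,-0.0018,0],"angular":[0,0,0.111]},
    {"gripper":255,"offset":[0.0115,-0.003,0],"angular":[0,0,0.222]},
    {"gripper":255,"offset":[0.0173,-0.0038,0],"angular":[0,0,0.333]},
    {"gripper":255,"offset":[0.0209,-0.0039,0],"angular":[0,0,0.4]},
    {"gripper":255,"offset":[0.0209,-0.0039,0],"angular":[0,0,0.4]},
  ],
)

```text
t: 19.1
eef_pos: [0.488, -0.1263, 0.2351]
tool_rot: [0.0, 0.899, 0.438, -0.0]
contact_force: [-0.0, 0.2, -0.0]
gripper_width: 0.002
grasp_force: 0.0
```

>>> drive_tool(
  deltas=[
    {"gripper":255,"offset":[0,0,0],"angular":[0,0,0]},
  ],
)

```text
t: 19.2
eef_pos: [0.4879, -0.1263, 0.2351]
tool_rot: [-0.0, 0.899, 0.438, -0.0]
contact_force: [-1.1, 0.3, -0.4]
gripper_width: 0.003
grasp_force: 0.0
```

```bash
cat >> h.py <<'E'
def lk():
    o=bot.get_obs();q=o["tool_rot"];Rt=R.from_quat(np.r_[q[1:],q[0]]).as_matrix()
    k=o["eef_pos"]+.023*Rt[:,0];d=k[:2]-np.array([.5535,-.1478]);a=np.arctan2(d[1],d[0])-YA
    print("lock est",np.radians(190)-a%(2*np.pi),np.linalg.norm(d),"F tool",np.round(Rt.T@o["contact_force"],2),"t",o["t"])
E
python3 -c "
from h import *
lk()"
```

```text
lock est 0.7960982054176418 0.064927641262367 F tool [-0.38 -1.05  0.4 ] t 19.2
```

>>> drive_tool(
  deltas=[
    {"gripper":255,"offset":[0.0022,-0.0008,0],"angular":[0,0,0.044]},
    {"gripper":255,"offset":[0.0045,-0.0015,0],"angular":[0,0,0.089]},
    {"gripper":255,"offset":[0.0068,-0.0021,0],"angular":[0,0,0.133]},
    {"gripper":255,"offset":[0.0068,-0.0021,0],"angular":[0,0,0.133]},
  ],
)

```text
t: 19.6
eef_pos: [0.4903, -0.12, 0.2351]
tool_rot: [0.0, 0.921, 0.39, -0.0]
contact_force: [0.7, -0.8, -0.9]
gripper_width: -0.005
grasp_force: 0.5
```

>>> drive_tool(
  deltas=[
    {"gripper":255,"offset":[0.0011,-0.0004,0],"angular":[0,0,0.022]},
    {"gripper":255,"offset":[0.0011,-0.0004,0],"angular":[0,0,0.022]},
  ],
)

```text
t: 19.8
eef_pos: [0.4908, -0.1188, 0.2351]
tool_rot: [0.0, 0.924, 0.381, -0.0]
contact_force: [0.8, -1.8, -0.7]
gripper_width: -0.001
grasp_force: 0.8
```

```bash
python3 -c "
from h import *
lk()"
```

```text
lock est 0.9133592830966495 0.06474197394854977 F tool [-0.7   1.83  0.73] t 19.8
```

>>> drive_tool(
  deltas=[
    {"gripper":255,"offset":[0.0011,-0.0004,0],"angular":[0,0,0.022]},
    {"gripper":255,"offset":[0.0011,-0.0004,0],"angular":[0,0,0.022]},
  ],
)

```text
t: 20.0
eef_pos: [0.4915, -0.1175, 0.2351]
tool_rot: [0.0, 0.928, 0.373, -0.0]
contact_force: [-0.1, -1.5, -0.3]
gripper_width: -0.003
grasp_force: 0.8
```

>>> drive_tool(
  deltas=[
    {"gripper":255,"offset":[0.0011,-0.0004,0],"angular":[0,0,0.022]},
    {"gripper":255,"offset":[0.0011,-0.0004,0],"angular":[0,0,0.022]},
  ],
)

```text
t: 20.2
eef_pos: [0.492, -0.1162, 0.2351]
tool_rot: [-0.0, 0.931, 0.365, 0.0]
contact_force: [-0.7, -1.7, 0.2]
gripper_width: -0.001
grasp_force: 0.7
```

```bash
python3 -c "
from h import *
lk()"
```

```text
lock est 0.9544776499244771 0.0649618498697431 F tool [-1.63  0.79 -0.21] t 20.2
```

Contact at about 2 N; keep creeping.

>>> drive_tool(
  deltas=[
    {"gripper":255,"offset":[0.0011,-0.0004,0],"angular":[0,0,0.022]},
    {"gripper":255,"offset":[0.0011,-0.0004,0],"angular":[0,0,0.022]},
  ],
)

```text
t: 20.4
eef_pos: [0.4926, -0.1152, 0.2352]
tool_rot: [0.0, 0.934, 0.357, 0.0]
contact_force: [-0.2, -2.2, -0.2]
gripper_width: -0.002
grasp_force: 0.6
```

>>> drive_tool(
  deltas=[
    {"gripper":255,"offset":[0.0006,-0.0002,0],"angular":[0,0,0.011]},
    {"gripper":255,"offset":[0.0006,-0.0002,0],"angular":[0,0,0.011]},
  ],
)

```text
t: 20.6
eef_pos: [0.4928, -0.1147, 0.2351]
tool_rot: [-0.0, 0.936, 0.353, -0.0]
contact_force: [-0.1, -1.3, -0.4]
gripper_width: 0.0
grasp_force: 0.7
```

```bash
python3 -c "
from h import *
lk()"
```

```text
lock est 0.9794247228447572 0.06494910961631313 F tool [-0.97  0.93  0.35] t 20.6
```

>>> drive_tool(
  deltas=[
    {"gripper":255,"offset":[0.0008,-0.0003,0],"angular":[0,0,0.016]},
    {"gripper":255,"offset":[0.0008,-0.0003,0],"angular":[0,0,0.016]},
  ],
)

```text
t: 20.8
eef_pos: [0.4932, -0.1141, 0.2351]
tool_rot: [0.0, 0.938, 0.347, -0.0]
contact_force: [-1.0, -3.0, 0.2]
gripper_width: -0.001
grasp_force: 1.0
```

>>> drive_tool(
  deltas=[
    {"gripper":255,"offset":[0.0006,-0.0002,0],"angular":[0,0,0.011]},
    {"gripper":255,"offset":[0.0006,-0.0002,0],"angular":[0,0,0.011]},
  ],
)

```text
t: 21.0
eef_pos: [0.4932, -0.1139, 0.2351]
tool_rot: [0.0, 0.939, 0.343, -0.0]
contact_force: [-3.4, -3.8, 1.8]
gripper_width: 0.001
grasp_force: 2.0
```

```bash
python3 -c "
from h import *
lk()"
```

```text
lock est 0.9916162644589672 0.06475913924202789 F tool [-5.07  0.7  -1.76] t 21.0
```

Biting now (about 5 N); small steps, one at a time.

>>> drive_tool(
  deltas=[
    {"gripper":255,"offset":[0.0006,-0.0002,0],"angular":[0,0,0]},
    {"gripper":255,"offset":[0.0006,-0.0002,0],"angular":[0,0,0]},
  ],
)

```text
t: 21.2
eef_pos: [0.4933, -0.1138, 0.2351]
tool_rot: [0.0, 0.939, 0.343, -0.001]
contact_force: [-3.3, -5.3, 2.1]
gripper_width: -0.001
grasp_force: 2.9
```

```bash
python3 -c "
from h import *
lk()"
```

```text
lock est 0.9940098311047207 0.06480678268595727 F tool [-5.93  1.96 -2.07] t 21.2
```

>>> drive_tool(
  deltas=[
    {"gripper":255,"offset":[0.001,-0.0002,0],"angular":[0,0,0]},
    {"gripper":255,"offset":[0.001,-0.0002,0],"angular":[0,0,0]},
  ],
)

```text
t: 21.4
eef_pos: [0.4935, -0.1136, 0.235]
tool_rot: [0.0, 0.939, 0.343, -0.001]
contact_force: [-4.6, -7.3, 3.0]
gripper_width: 0.002
grasp_force: 4.0
```

```bash
python3 -c "
from h import *
lk()"
```

```text
lock est 0.9977721943208615 0.0647750656801141 F tool [-8.17  2.61 -2.95] t 21.4
```

>>> drive_tool(
  deltas=[
    {"gripper":255,"offset":[0.001,0,0],"angular":[0,0,0]},
    {"gripper":255,"offset":[0.001,0,0],"angular":[0,0,0]},
  ],
)

```text
t: 21.6
eef_pos: [0.4937, -0.1135, 0.2349]
tool_rot: [0.0, 0.94, 0.342, -0.002]
contact_force: [-7.2, -8.2, 5.1]
gripper_width: 0.004
grasp_force: 5.2
```

```bash
python3 -c "
from h import *
lk()"
```

```text
lock est 1.0008281914796933 0.06475669673706165 F tool [-10.78   1.61  -5.07] t 21.6
```

>>> drive_tool(
  deltas=[
    {"gripper":255,"offset":[0.0003,0,0],"angular":[0,0,0]},
    {"gripper":255,"offset":[0.0003,0,0],"angular":[0,0,0]},
    {"gripper":255,"offset":[0.0003,0,0],"angular":[0,0,0]},
  ],
)

```text
t: 21.9
eef_pos: [0.4937, -0.1135, 0.2349]
tool_rot: [0.0, 0.94, 0.342, -0.002]
contact_force: [-7.7, -8.3, 4.3]
gripper_width: 0.002
grasp_force: 5.5
```

>>> drive_tool(
  deltas=[
    {"gripper":255,"offset":[-0.003,0,0],"angular":[0,0,0]},
    {"gripper":255,"offset":[-0.01,0,0],"angular":[0,0,0]},
    {"gripper":255,"offset":[-0.025,0,0],"angular":[0,0,0]},
    {"gripper":255,"offset":[-0.03,0,-0.02],"angular":[0,0,0]},
    {"gripper":255,"offset":[-0.03,0,-0.06],"angular":[0,0,0]},
  ],
)

```text
t: 22.4
eef_pos: [0.4696, -0.1312, 0.2932]
tool_rot: [-0.002, 0.939, 0.343, -0.003]
contact_force: [1.5, 0.1, -0.2]
gripper_width: -0.002
grasp_force: 0.0
```

>>> drive_tool(
  deltas=[
    {"gripper":255,"offset":[-0.1,-0.06,-0.05],"angular":[0,0,0]},
    {"gripper":255,"offset":[-0.1,-0.06,-0.05],"angular":[0,0,0]},
    {"gripper":255,"offset":[-0.1,-0.06,-0.05],"angular":[0,0,0]},
    {"gripper":255,"offset":[-0.1,-0.06,-0.05],"angular":[0,0,0]},
    {"gripper":255,"offset":[-0.1,-0.06,-0.05],"angular":[0,0,0]},
  ],
)

```text
t: 22.9
eef_pos: [0.3572, -0.1494, 0.3455]
tool_rot: [0.001, 0.939, 0.343, 0.001]
contact_force: [0.3, 0.3, -0.1]
gripper_width: -0.002
grasp_force: 0.0
```

```bash
python3 - <<'E'
from h import *
lk();tip()
s=optics.read_camera("side");t=optics.read_camera("top")
a=crop(s,215,305,120,235,5);b=crop(t,215,310,155,235,4.2)
h=max(len(a),len(b));c=np.zeros((h,a.shape[1]+b.shape[1],3),np.uint8);c[:len(a),:a.shape[1]]=a;c[:len(b),a.shape[1]:]=b
print(c.shape)
cv2.imwrite('pics/g.png',c[:600,:800])
E
```

```text
lock est 0.2144162699983525 0.1791911777297274 F tool [ 0.45 -0.06  0.08] t 22.9
tip px [296.90756303 168.        ] w 59.5 line px [296.87135678 165.5       ] [  0.   0.   0.  27.   0. 106.  33.   0.   0.   0.   0.] bed dxy -0.00878979351179444 0.00026209372165705776
(575, 849, 3)
```

View pics/g.png

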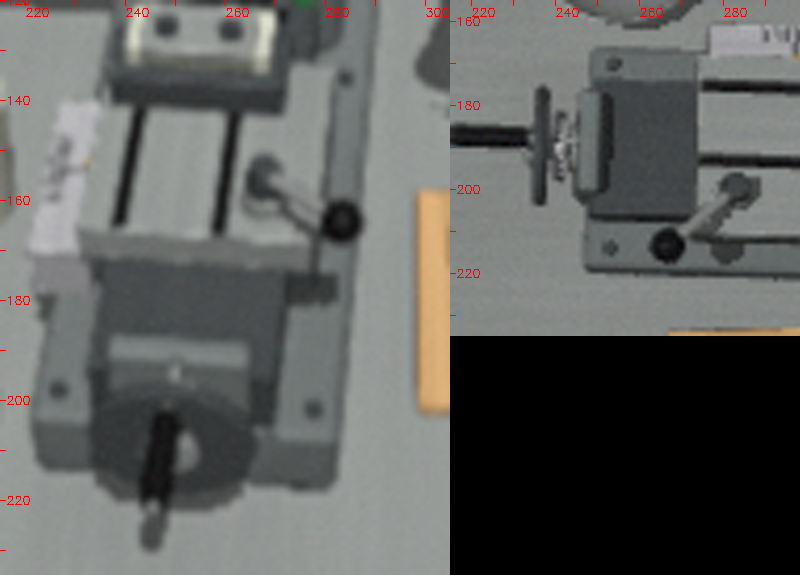

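The lever stands at its tight angle (knob at about top pixel 267,213), the grip is straight up over the hub, and the pointer is on the long line (296.9 vs 296.9 px).

```bash
python3 -c "
from station import bot
print(bot.hand_in())"
```

```text
the job is handed in; nothing more can be done
None
```

I handed in the job with the pointer about 0.3 mm from the long line, after backing off about 4 mm to the crank side and feeding in again. The crank grip is straight up, the clamp lever was nipped at about 12 N, and the arm is clear of everything; the hand-in call returned no verdict.

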